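# Push a brake piston back with a spacer block

## Task

Push the brake caliper's piston fully back: lay the blue spacer block flat in the fixture's loading tray and let go of it, then feed it down the covered guide with the wooden push stick, against the dragging piston, until you feel it bottom on the rubber bumps beside the bore. Hold a steady 15 to 20 N there for half a second to be sure, never more than 25 N. Leave the block home in the guide, draw the stick out and lay it flat on the bench; do not disturb the other things.

Things in the scene. Friction and masses are not known exactly. Their poses are not given: they have to be found in the camera images.
- fixture: Fixed steel fixture on the bench. Origin: bench level, on the centreline, under the guide's mouth. x (level) is the push direction, y across, z up. Floor of tray and guide: flat, 20 mm above the bench. Loading tray: x -98 to 0 mm, 64 mm wide, open above and at the sides, no rims, but for a splayed lead-in at x -19 to 0 (30 mm high above the floor), narrowing from about 54 to 39 mm.
- guide_mouth (a point): Middle of the guide's mouth, at floor level (20 mm above the bench). The guide runs from here 92 mm along the fixture's +x: 39 mm between walls, 30 mm clear height under a clear cover (outside 59 mm wide, top 55 mm above the bench) with a 17 mm slot. In it a brass piston stands 12 to 20 mm out of the caliper towards the mouth; it drags about 8 N, steadily, and stays where it is left.
- fixture_end (a point): Far end of the base on the centreline, bench level, fixture x = 150 mm. The red caliper is clamped here (72 mm high, bleed screw 84 mm) at a depth that differs each time and is not measured. The block stops on two stiff black rubber bumps beside its bore, faces at fixture x 60 to 90 mm. From there the push rises above the 8 N drag by about 8 N per mm (hard after 8 mm).
- block: Blue plastic spacer block, 44 long (x) x 36 wide (y) x 20 high (z) mm, 100 g, lying flat on the bench, loose. Origin: centre of its underside. It goes lengthwise into the guide, either end first; home against the bumps its centre is at fixture x 38 to 68 mm (rear face 16 to 46 mm), as the caliper's depth has it. It slides easily, under 1 N.
- stick: Plain wooden push stick, 190 long (x) x 16 wide (y) x 22 high (z) mm, 70 g, lying on the bench, loose. Origin: centre of its underside. Both ends are flat and alike. Gripped across its width at or a little behind its middle, it reaches 95 to 110 mm ahead of the grip, enough to keep the fingers clear of the lead-in.
- can: Spray can with yellow label, 54 mm diameter, 130 mm tall, standing loose; leave it alone.
- bowl: Steel parts bowl, 100 mm diameter, 35 mm high, loose; leave it alone.
- wrench: Steel wrench lying flat, about 180 mm long, loose; leave it alone.
There are look-alikes about, which are no part of the job. What is meant by the stick is not orange, and is the larger of those in its own colour.

How it is judged:
By the outcome, as a careful person would: the job done as asked, in the order asked, and still so for the second after the job is handed in, with the robot touching nothing.
It also fails if it takes over 64 s, if anything falls off the work surface, if the arm or the gripper's body presses on something with over 40 N, if the wrist force passes 120 N, or if a joint passes its speed limit or range.

## Robot

A 7-joint arm with a two-finger parallel gripper is mounted at the origin on the work surface. World frame = base frame: x ahead of the robot, y to its left, z up, the work surface at z = 0. Lengths are in mm, angles in rad, forces in N, time in s.
With the tool pointing down it reaches from about 400 to 875 mm from the base axis. Payload 19.3 kg.
Tool frame: the origin (TCP) lies midway between the tips of the shut fingers; the grasp point (between the pads) lies 19 mm behind it; z points along the fingers, y is the line along which they close (so a half turn about z gives the same grasp; the last joint's range is limited). The gripper opens to 85 mm and grips with 20 to 120 N. Pads are 22 mm wide; open, the fingers measure 114 mm over their backs; the gripper's body (76 mm by 85 mm) begins 54 mm behind the grasp point. The pads swing forward as they close: fully open they stand 13 mm farther back than shut.
Start: joints at [-1.391, 0.521, -0.036, 1.599, 0.021, 1.021, -0.113], TCP at [154.526, 605.588, 231.291] pointing down, gripper open.
Joint ranges: [-2.91, 2.91], [-0.3, 2.13], [-1.5, 1.42], [0.17, 2.43], [-1.26, 4.41], [0.16, 1.93], [-2.52, 2.52]. Speed limits (rad/s): [1.89, 1.89, 2.39, 2.39, 3.01, 3.01, 3.01].

## Interface

Orientations are given as a unit quaternion [w, x, y, z].
In Python, from workcell import * gives the robot as it stands.
- The arm moves only by the tool send_rows, never from a script. Its argument "plan" is a list of rows, each a list of 7 numbers: the shift along the tool's x, y, z in mm, then the turn, a rotation vector about the tool's x, y, z in degrees, then the closure, from 0 (fully open) to 1 (shut). In form: [[x, y, z, ax, ay, az, gripper], ...]. A call has 1 to 12 rows; each row shifts and turns the commanded pose from where the row before left it, along the tool's axes as they then stand; what a row does not reach is not made up. A row lasts 1/12 s, in which the tool goes at most 41.7 mm and 7.16 degrees, less where a joint would pass 70% of its speed; a pose out of reach is approached as far as the arm can. A call is refused whole if a number of a shift passes 41.7 or a number of a turn 7.16, either way. A call with a gripper value outside its range is refused whole. The fingers move at their own pace and stop on an object; the grip force is fixed at half the most. Time passes only in rows, so rows that do not move let the fingers close. It gives the time, the measured TCP pose, the force, the opening and the grip force at its end, in the units of the state.
- get_state(): the state, without advancing time (a new reading comes with each control period).
- camera(name): name is "scene" or "top" or "wrist"; returns a dict with "pixels" (420x560x3 uint8, red, green, blue), "range_z" (420x560 float32, mm along the optical axis (not along the pixel's ray), 0 where there is no reading), "vertical_fov" (degrees; the focal length in pixels is half the picture's height over the tangent of half this angle, whatever the lens; pixels are square), "cx", "cy" (the principal point, pixels), "pose" (4x4, takes a point from camera to world coordinates); the wrist camera has in their place "mount" (4x4, takes a point from camera to tool coordinates, whose origin is the TCP and whose axes are the flange's). Camera axes: x right, y up, looking along -z (the intrinsics and any distortion apply to the point x, -y, -z); pixel columns grow to the right and rows downward; lengths in mm; the calibration is good to about 2 mm. A picture is of the moment at which its call begins: read the wrist's pose just before it.
- sign_off(): hands the job in; it is judged then, once.
The state is a dict: "time_s": time; "qpos": joint angles; "joint_vel": joint speeds; "tau": joint torques, N m; "ee_pos": TCP position; "orientation": TCP orientation; "wrist_force": force on the tool from outside, world axes, zero at the start; "moment": the same for the moment, N m; "opening": opening from 0.0 (shut) to 1.0 (fully open); "finger_force": force on a finger pad.
Only numpy, scipy, OpenCV 4.12 (cv2) and the standard library are available. Lean on these libraries where they do the work, as an engineer would, in place of code of your own. Each camera call takes 0.05 s, during which the arm holds its last target. There are 200 camera calls.

## Working session

There is one attempt and no reset: what is moved stays moved. The work goes in short steps, Python scripts to look and compute and a tool call to move; the robot and the scene stay as the last step left them, time stands still between calls to the robot, and variables do not carry over. Pictures are saved under pics/ and viewed, at most 10 in all, crops included, and the job is handed in when it is done.

Besides the shell and the picture viewer there is one more tool, called after ">>>" as name(argument=value, ...), one argument or row to a line, values as JSON. send_rows: Moves the arm, as the interface text tells. Its arguments: {"type":"object","properties":{"plan":{"type":"array"}},"required":["plan"]}

```bash
mkdir -p pics; ls; cat > h.py <<'E'
from workcell import *
import numpy as np, cv2
from scipy.spatial.transform import Rotation as R
def rot(s):
    q=s['orientation']; return R.from_quat([q[1],q[2],q[3],q[0]])
def grab(name):
    s=get_state(); c=camera(name)
    if 'pose' in c: P=np.array(c['pose'])
    else:
        T=np.eye(4);T[:3,:3]=rot(s).as_matrix();T[:3,3]=s['ee_pos'];P=T@np.array(c['mount'])
    c['P']=P; c['f']=210/np.tan(np.radians(c['vertical_fov'])/2); return c
def onplane(c,uv,z):
    uv=np.atleast_2d(uv).astype(float)
    d=np.c_[(uv[:,0]-c['cx'])/c['f'],-(uv[:,1]-c['cy'])/c['f'],-np.ones(len(uv))]@c['P'][:3,:3].T
    o=c['P'][:3,3]; return o+d*((z-o[2])/d[:,2])[:,None]
def cloud(c):
    v,u=np.mgrid[:420,:560];z=c['range_z']
    p=np.stack([(u-c['cx'])/c['f']*z,-(v-c['cy'])/c['f']*z,-z],-1)
    return p@c['P'][:3,:3].T+c['P'][:3,3]
def proj(c,p):
    q=(np.atleast_2d(p)-c['P'][:3,3])@c['P'][:3,:3]
    return np.c_[c['cx']+c['f']*q[:,0]/-q[:,2], c['cy']-c['f']*q[:,1]/-q[:,2]]
def save(c,fn,box=None,k=1):
    im=c['pixels'][:,:,::-1]
    if box: im=im[box[1]:box[3],box[0]:box[2]]
    cv2.imwrite('pics/'+fn,cv2.resize(im,None,fx=k,fy=k,interpolation=cv2.INTER_CUBIC))
E
python3 - <<'E'
from h import *
import pickle
s=get_state();print(s)
for n in('top','scene','wrist'):
    c=grab(n);save(c,n+'0.png');pickle.dump(c,open(n+'.pkl','wb'))
    print(n,{k:v for k,v in c.items() if k not in('pixels','range_z')})
E
```

```text
pics
{'time_s': 0.0, 'qpos': array([-1.39115141,  0.52201934, -0.0363166 ,  1.59996646,  0.02118782,
        1.02105211, -0.11281273]), 'joint_vel': array([ 1.22443361e-03, -1.02469527e-03,  1.80483542e-05,  3.23414343e-03,
       -3.06701712e-04, -8.40699641e-04,  4.00916283e-05]), 'tau': array([ 1.13726178e-04, -9.27119780e+01,  1.98019199e+00, -3.69927263e+01,
        1.78764848e-02,  8.13331601e-03,  2.96864425e-05]), 'ee_pos': array([154.49400119, 605.29149073, 230.73739066]), 'orientation': array([-3.23009772e-05,  1.24617225e-01,  9.92204750e-01, -5.29408486e-04]), 'wrist_force': array([-0.37210988, -0.32842107,  0.33099548]), 'moment': array([-0.01315813, -0.03704264,  0.04329021]), 'finger_force': 0.0, 'opening': 0.998534421559233}
top {'vertical_fov': 51.8195462295796, 'cx': 285.6748271874175, 'cy': 210.46436622600615, 'pose': array([[ 2.98515751e-02,  9.97457310e-01, -6.47131932e-02,
         4.86861709e+02],
       [-9.99467291e-01,  2.89319230e-02, -1.51022499e-02,
         3.25065666e+01],
       [-1.31915725e-02,  6.51295459e-02,  9.97789619e-01,
         9.43716688e+0
[... 1429 characters left out ...]
 9.51601367e-01,  3.07334806e-01,
         7.94831654e+01],
       [ 9.99999897e-01, -4.44707499e-04,  9.51148955e-05,
        -3.79442406e-01],
       [ 2.27185558e-04,  3.07334737e-01, -9.51601444e-01,
        -1.42382442e+02],
       [ 0.00000000e+00,  0.00000000e+00,  0.00000000e+00,
         1.00000000e+00]]), 'P': array([[ 2.46834439e-01, -9.22228355e-01, -2.97603127e-01,
         7.73817614e+01],
       [ 9.69056909e-01,  2.34522274e-01,  7.69935695e-02,
         6.24736041e+02],
       [-1.21109071e-03, -3.07399031e-01,  9.51579933e-01,
         3.73169468e+02],
       [ 0.00000000e+00,  0.00000000e+00,  0.00000000e+00,
         1.00000000e+00]]), 'f': np.float64(310.97663655117583)}
```

View pics/top0.png

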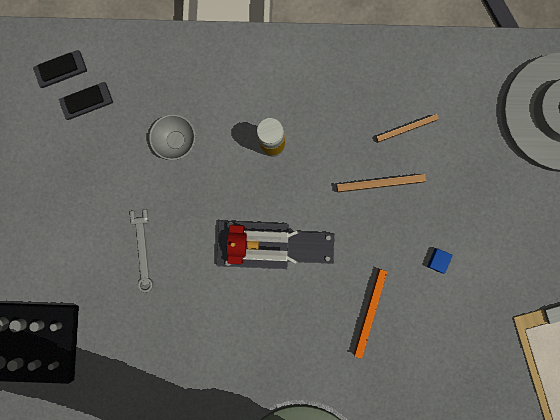

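View pics/scene0.png

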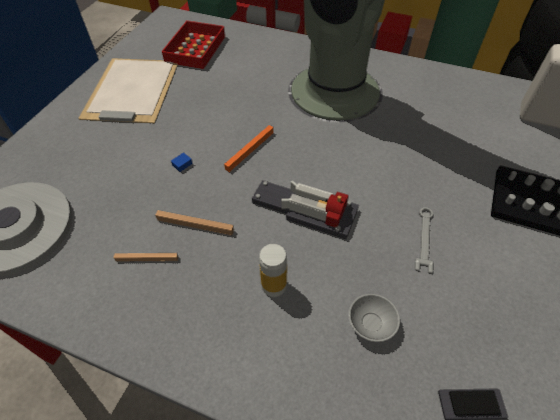

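The top view shows three candidate sticks: wood A around (380,183), about 93 px long; wood B around (407,128), about 65 px; and the orange one around (370,312). A fits, since it is wooden and the larger of the two. The block is the blue one at (438,260). The fixture spans (215–335, 220–270), with its tray to the right, so it pushes towards image left (+y).

```bash
cat > m.py <<'E'
from h import *
import pickle
def rect(c,mask,z,box):
    m=np.zeros_like(mask);x0,y0,x1,y1=box;m[y0:y1,x0:x1]=mask[y0:y1,x0:x1]
    m=m.astype(np.uint8)
    n,l,st,_=cv2.connectedComponentsWithStats(m);i=1+st[1:,4].argmax()
    v,u=np.nonzero(l==i);p=onplane(c,np.c_[u,v],z)[:,:2].astype(np.float32)
    (cx,cy),(w,h),a=cv2.minAreaRect(p)
    if w<h:w,h,a=h,w,a+90
    return np.round([cx,cy,w,h,(a+90)%180-90],1)
if __name__=='__main__':
    for n,bb in(('top',{'stick':(320,165,435,200),'B':(365,105,450,150),'block':(410,235,470,285)}),('scene',{'stick':(140,200,250,245),'B':(100,240,190,275),'block':(160,145,205,180)})):
        c=pickle.load(open(n+'.pkl','rb'));im=c['pixels'].astype(int);r,g,b=im[...,0],im[...,1],im[...,2]
        print('stick',rect(c,(r>120)&(r-b>50),22,bb['stick']),'B',rect(c,(r>120)&(r-b>50),12,bb['B']))
        V=im.max(-1)
        print('block',rect(c,(b-r>60)&(b>120),20,bb['block']), rect(c,(b-r>40),20,bb['block']))
        p=cloud(c); print('range ok',(c['range_z']>0).mean())
        # fixture: tray floor
        X,Y,Z=p[...,0],p[...,1],p[...,2]
        reg=(X>380)&(X<620)&(Y>-120)&(Y<200)
        for lo,hi in((12,28),(40,62),(62,80)):
            m=reg&(Z>lo)&(Z<hi);print(lo,m.sum(),np.median(Z[m]),rect_ if 0 else cv2.minAreaRect(np.c_[X[m],Y[m]].astype(np.float32)))
    c=pickle.load(open('top.pkl','rb'));save(c,'crop1.png',(205,100,455,280),3.2)
E
python3 m.py
```

```text
stick [ 612.9 -156.1  189.    15.1  -81.7] B [ 736.7 -213.4  140.5   11.1  -67.7]
block [ 449.8 -284.9   41.7   33.8  -22. ] [ 450.  -284.3   43.5   35.3  -22.1]
range ok 0.9960841836734694
12 3031 19.305264192191203 ((509.98626708984375, 33.29795837402344), (167.11663818359375, 331.8591613769531), 7.975139141082764)
40 1346 53.68595708267486 ((472.15277099609375, 92.5621566772461), (142.1861114501953, 79.05642700195312), 89.55690002441406)
62 335 68.37121494559312 ((471.8291320800781, 144.3190155029297), (42.51568603515625, 37.02912902832031), 0.9592704772949219)
stick [ 614.5 -154.3  188.6   15.   -82. ] B [ 735.3 -212.9  139.9   10.5  -68.3]
block [ 451.6 -283.8   41.    31.9  -22.5] [ 456.8 -278.6   48.5   48.4  -22.4]
range ok 0.9959948979591837
12 1916 19.84579571730916 ((494.4160461425781, 26.721099853515625), (158.34722900390625, 354.31109619140625), 19.294876098632812)
40 1037 53.75403778528528 ((473.3290100097656, 94.50301361083984), (141.9042205810547, 81.697998046875), 89.68038177490234)
62 214 69.21118130606015 ((474.9974060058594, 146.22805786132812), (37.89361572265625, 40.748897552490234), 87.64091491699219)
```

```bash
sleep 1; ls pics
```

```text
crop1.png
scene0.png
top0.png
wrist0.png
```

View pics/crop1.png

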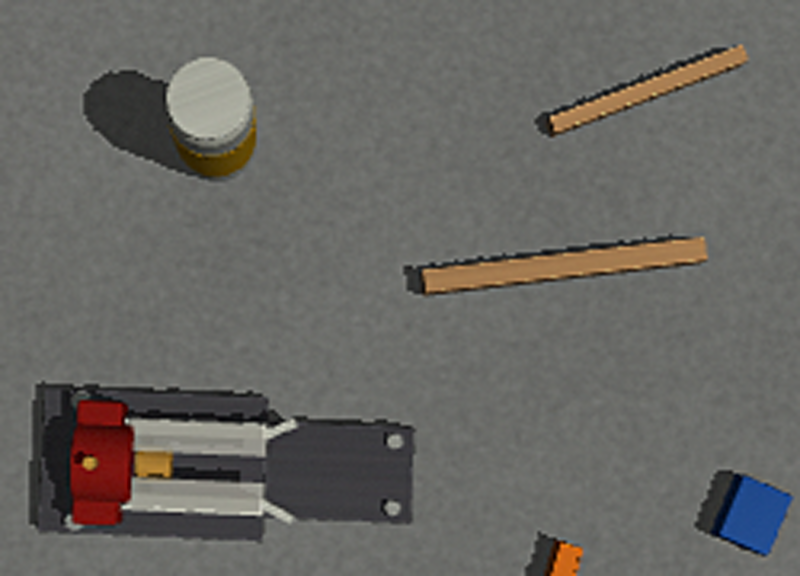

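The crop confirms it: the stick is the larger wooden bar, at crop (422–707, 265), measuring 189×15 mm. The other wooden one is 140×11 mm. Next I'll fit the fixture and plan the moves.

```bash
cat > fx.py <<'E'
from h import *
import pickle
for n in('top','scene'):
    c=pickle.load(open(n+'.pkl','rb'));p=cloud(c);X,Y,Z=p[...,0],p[...,1],p[...,2]
    m=((X>420)&(X<530)&(Y>-90)&(Y<30)&(Z>10)&(Z<30)).astype(np.uint8)
    m=cv2.morphologyEx(m,cv2.MORPH_OPEN,np.ones((3,3)))
    n_,l,st,_=cv2.connectedComponentsWithStats(m);i=1+st[1:,4].argmax();v,u=np.nonzero(l==i)
    q=onplane(c,np.c_[u,v],20)[:,:2].astype(np.float32);print(n,'tray',cv2.minAreaRect(q))
    im=c['pixels'].astype(int)
    w=(im.min(-1)>140)&(np.ptp(im,axis=-1)<40)&(X>400)&(X<550)&(Y>-20)&(Y<150)&(Z>30)&(Z<62)
    print(' white',w.sum(),np.median(Z[w]),cv2.minAreaRect(np.c_[X[w],Y[w]].astype(np.float32)))
    q=np.c_[X[w],Y[w],Z[w]]
    for y in range(0,125,10):
        k=q[abs(q[:,1]-y)<5]
        if len(k): print('  ',y,k[:,0].min().round(1),k[:,0].max().round(1),((k[:,0].min()+k[:,0].max())/2).round(1),end=';')
    hsv=cv2.cvtColor(c['pixels'],cv2.COLOR_RGB2HSV)
    d=(Z>62)&(X>400)&(X<550)&(Y>80)&(Y<200);print('\n red y',Y[d].min(),Y[d].max(),X[d].min(),X[d].max())
E
python3 fx.py
```

```text
top tray ((470.1640319824219, -13.818317413330078), (86.91002655029297, 63.810726165771484), 89.21043395996094)
 white 525 53.92183861825083 ((470.7188415527344, 77.07186126708984), (63.993228912353516, 107.7671127319336), 0.27247926592826843)
   20 439.2 503.0 471.1;   30 439.0 500.8 469.9;   40 443.0 498.3 470.6;   50 442.5 500.2 471.3;   60 442.1 497.8 469.9;   70 441.9 499.4 470.7;   80 443.6 499.1 471.4;   90 443.6 499.0 471.3;   100 443.2 500.6 471.9;   110 442.6 500.5 471.6;   120 444.6 500.1 472.4;
 red y 125.59565377126037 162.9779178815067 450.7436502296289 493.13521461522714
scene tray ((474.5250244140625, -12.217350006103516), (87.0566635131836, 70.48074340820312), 89.0848617553711)
 white 316 54.460522140330056 ((470.1993713378906, 75.92295837402344), (61.72768783569336, 104.1818618774414), 0.21509525179862976)
   20 441.9 501.3 471.6;   30 439.5 500.5 470.0;   40 445.4 500.6 473.0;   50 443.1 499.6 471.4;   60 443.4 499.8 471.6;   70 443.3 500.6 471.9;   80 443.5 498.4 471.0;   90 444.8 499.8 472.3;   100 444.0 499.2 471.6;   110 443.2 498.9 471.0;   120 446.3 498.1 472.2;
 red y 127.17949881204629 165.3423858925389 454.43136899058754 495.45174751574064
```

>>> send_rows(
  plan=[
    [-34.9, -16.9, 2.8, 0, 0, 0, 0],
    [-34.9, -16.9, 2.8, 0, 0, 0, 0],
    [-34.9, -16.9, 2.8, 0, 0, 0, 0],
    [-34.9, -16.9, 2.8, 0, 0, 0, 0],
    [-34.9, -16.9, 2.8, 0, 0, 0, 0],
    [-34.9, -16.9, 2.8, 0, 0, 0, 0],
    [-34.9, -16.9, 2.8, 0, 0, 0, 0],
    [-34.9, -16.9, 2.8, 0, 0, 0, 0],
    [-34.9, -16.9, 2.8, 0, 0, 0, 0],
    [-34.9, -16.9, 2.8, 0, 0, 0, 0],
    [-34.9, -16.9, 2.8, 0, 0, 0, 0],
  ],
)

```text
time_s: 1.07
ee_pos: [481.7, 329.0, 200.3]
orientation: [-0.0, 0.125, 0.992, -0.0]
wrist_force: [1.0, 0.2, 1.1]
opening: 0.997
finger_force: 0.0
```

>>> send_rows(
  plan=[
    [-11.2, -35, 0, 0, 0, 0, 0],
    [-11.2, -35, 0, 0, 0, 0, 0],
    [-11.2, -35, 0, 0, 0, 0, 0],
    [-11.2, -35, 0, 0, 0, 0, 0],
    [-11.2, -35, 0, 0, 0, 0, 0],
    [-11.2, -35, 0, 0, 0, 0, 0],
    [-11.2, -35, 0, 0, 0, 0, 0],
    [-11.2, -35, 0, 0, 0, 0, 0],
    [-11.2, -35, 0, 0, 0, 0, 0],
  ],
)

```text
time_s: 1.82
ee_pos: [500.0, -1.3, 200.5]
orientation: [0.0, 0.125, 0.992, 0.0]
wrist_force: [1.0, 0.5, -0.4]
opening: 0.999
finger_force: 0.0
```

>>> send_rows(
  plan=[
    [-2.8, -35.9, 12.5, 0, 0, 0, 0],
    [-2.8, -35.9, 12.5, 0, 0, 0, 0],
    [-2.8, -35.9, 12.5, 0, 0, 0, 0],
    [-2.8, -35.9, 12.5, 0, 0, 0, 0],
    [-2.8, -35.9, 12.5, 0, 0, 0, 0],
    [-2.8, -35.9, 12.5, 0, 0, 0, 0],
    [-2.8, -35.9, 12.5, 0, 0, 0, 0],
    [-2.8, -35.9, 12.5, 0, 0, 0, 0],
    [0, 0, 0, 0, 0, 3.9, 0],
    [0, 0, 0, 0, 0, 3.9, 0],
    [0, 0, 0, 0, 0, 0, 0],
  ],
)

```text
time_s: 2.73
ee_pos: [450.5, -283.9, 100.0]
orientation: [-0.0, 0.194, 0.981, 0.0]
wrist_force: [1.0, 0.5, -0.4]
opening: 1.001
finger_force: 0.0
```

```bash
python3 - <<'E'
from m import *
c=grab('wrist');save(c,'w1.png');im=c['pixels'].astype(int);r,g,b=im[...,0],im[...,1],im[...,2]
print(rect(c,(b-r>60)&(b>110),20,(0,0,560,420)))
E
```

```text
[ 448.6 -284.8   42.5   34.7  -22.3]
```

View pics/w1.png

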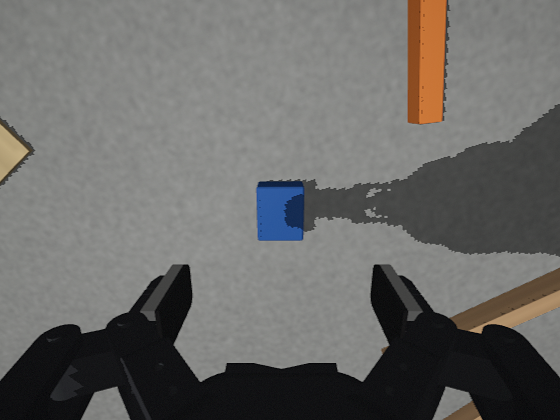

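The block sits at (280,212), square between the fingers. Descending to grasp it.

>>> send_rows(
  plan=[
    [0.8, -1.0, 30, 0, 0, 0, 0],
    [0, 0, 30, 0, 0, 0, 0],
    [0, 0, 26, 0, 0, 0, 0],
    [0, 0, 12, 0, 0, 0, 0],
    [0, 0, 0, 0, 0, 0, 1],
    [0, 0, 0, 0, 0, 0, 1],
    [0, 0, 0, 0, 0, 0, 1],
    [0, 0, 0, 0, 0, 0, 1],
    [0, 0, 0, 0, 0, 0, 1],
    [0, 0, 0, 0, 0, 0, 1],
    [0, 0, 0, 0, 0, 0, 1],
    [0, 0, 0, 0, 0, 0, 1],
  ],
)

```text
time_s: 3.78
ee_pos: [450.8, -284.3, 4.2]
orientation: [0.001, 0.192, 0.981, -0.0]
wrist_force: [-2.0, 1.5, 13.7]
opening: 0.404
finger_force: 59.4
```

>>> send_rows(
  plan=[
    [0, 0, -10, 0, 0, 0, 1],
    [0, 0, -10, 0, 0, 6.85, 1],
    [0, 0, -10, 0, 0, 6.85, 1],
    [0, 0, -10, 0, 0, 6.85, 1],
    [0, 0, -10, 0, 0, 6.85, 1],
    [0, 0, -10, 0, 0, 6.85, 1],
    [0, 0, -10, 0, 0, 6.85, 1],
    [0, 0, -10, 0, 0, 6.85, 1],
    [0, 0, 0, 0, 0, 6.85, 1],
    [0, 0, 0, 0, 0, 6.85, 1],
    [0, 0, 0, 0, 0, 6.85, 1],
    [0, 0, 0, 0, 0, 0, 1],
  ],
)

```text
time_s: 4.78
ee_pos: [450.4, -283.7, 83.6]
orientation: [0.0, 0.713, 0.701, 0.001]
wrist_force: [-0.2, 0.4, -1.1]
opening: 0.404
finger_force: 61.0
```

```bash
python3 - <<'E'
from m import *
s=get_state();print(s['ee_pos'],s['opening'],rot(s).as_matrix().round(4),s['wrist_force'])
c=grab('wrist');im=c['pixels'].astype(int);r,g,b=im[...,0],im[...,1],im[...,2]
m=(b-r>50)&(b>80)
v,u=np.nonzero(m);print(m.sum(),u.min(),u.max(),v.min(),v.max());save(c,'w2.png')
E
```

```text
[ 450.36860478 -283.70278607   83.56253687] 0.4035606274624327 [[ 1.620e-02  9.999e-01  1.300e-03]
 [ 9.999e-01 -1.620e-02  1.000e-04]
 [ 2.000e-04  1.300e-03 -1.000e+00]] [-0.22196911  0.39162343 -1.11838532]
6093 242 320 238 319
```

View pics/w2.png

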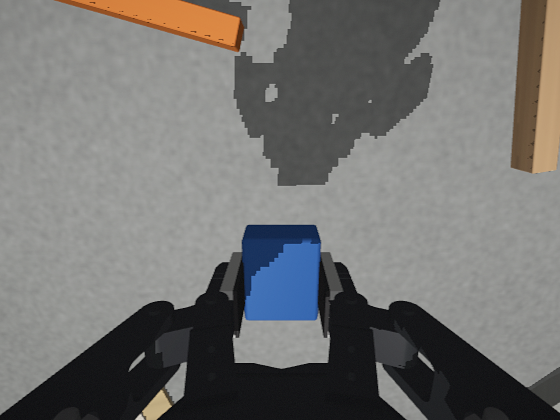

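>>> send_rows(
  plan=[
    [34.1, 1.95, 0, 0, 0, 0, 1],
    [34.1, 1.95, 0, 0, 0, 0, 1],
    [34.1, 1.95, 0, 0, 0, 0, 1],
    [34.1, 1.95, 0, 0, 0, 0, 1],
    [34.1, 1.95, 0, 0, 0, 0, 1],
    [34.1, 1.95, 0, 0, 0, 0, 1],
    [34.1, 1.95, 0, 0, 0, 0, 1],
    [34.1, 1.95, 0, 0, 0, 0, 1],
    [0, 0, 20, 0, 0, 0, 1],
    [0, 0, 20, 0, 0, 0, 1],
    [0, 0, 12, 0, 0, 0, 1],
    [0, 0, 3, 0, 0, 0, 1],
  ],
)

```text
time_s: 5.83
ee_pos: [467.8, -11.0, 26.5]
orientation: [-0.001, 0.709, 0.705, -0.0]
wrist_force: [-0.8, 0.5, -2.2]
opening: 0.404
finger_force: 61.0
```

>>> send_rows(
  plan=[
    [0, 0, 1.0, 0, 0, 0, 1],
    [0, 0, 1.0, 0, 0, 0, 1],
    [0, 0, 0.5, 0, 0, 0, 1],
    [0, 0, 0, 0, 0, 0, 1],
  ],
)

```text
time_s: 6.17
ee_pos: [468.8, -11.5, 25.6]
orientation: [0.0, 0.711, 0.703, 0.0]
wrist_force: [0.1, -0.6, -2.0]
opening: 0.405
finger_force: 61.0
```

>>> send_rows(
  plan=[
    [0, 1.6, 1, 0, 0, 0, 1],
    [0, 0, 0.6, 0, 0, 0, 1],
    [0, 0, 0, 0, 0, 0, 1],
    [0, 0, 0, 0, 0, 0, 1],
  ],
)

```text
time_s: 6.5
ee_pos: [470.6, -11.4, 24.2]
orientation: [0.0, 0.711, 0.703, 0.001]
wrist_force: [-2.8, 1.0, 17.5]
opening: 0.399
finger_force: 63.1
```

```bash
python3 - <<'E'
from h import *
s=get_state();print(s['ee_pos'],rot(s).as_matrix()[:,0],s['wrist_force'])
c=grab('scene');save(c,'s2.png',(240,160,370,245),5)
E
```

```text
[470.59858329 -11.36605432  24.1613666 ] [1.05272812e-02 9.99944450e-01 5.23099941e-04] [-2.84388958  1.03989479 17.47723354]
```

View pics/s2.png

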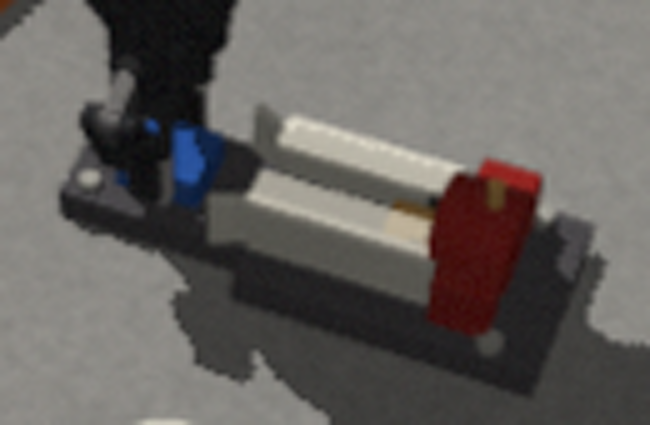

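The block is down on the tray floor at crop (195,165), short of the lead-in at (250,150). Releasing.

>>> send_rows(
  plan=[
    [0, 0, -0.6, 0, 0, 0, 1],
    [0, 0, 0, 0, 0, 0, 0],
    [0, 0, 0, 0, 0, 0, 0],
    [0, 0, 0, 0, 0, 0, 0],
    [0, 0, 0, 0, 0, 0, 0],
    [0, 0, 0, 0, 0, 0, 0],
    [0, 0, -10, 0, 0, 0, 0],
    [0, 0, -30, 0, 0, 0, 0],
    [0, 0, -40, 0, 0, 0, 0],
    [0, 0, -40, 0, 0, 0, 0],
    [0, 0, 0, 0, 0, 0, 0],
  ],
)

```text
time_s: 7.47
ee_pos: [472.1, -11.9, 149.9]
orientation: [0.002, 0.711, 0.703, 0.003]
wrist_force: [1.5, 0.6, 1.0]
opening: 0.998
finger_force: 0.0
```

```bash
python3 - <<'E'
from m import *
s=get_state();print(s['ee_pos'],s['opening'],rot(s).as_matrix()[:,0],s['wrist_force'])
c=grab('wrist');im=c['pixels'].astype(int);r,g,b=im[...,0],im[...,1],im[...,2]
print(rect(c,(b-r>40)&(b>70),40,(0,0,560,420)));save(c,'w3.png')
E
```

```text
[472.14464036 -11.89077977 149.92697479] 0.9983619619251135 [0.01185107 0.99992883 0.00137332] [1.45406619 0.58788337 1.04346836]
[469.6 -10.4  42.6  35.9  89.2]
```

View pics/w3.png

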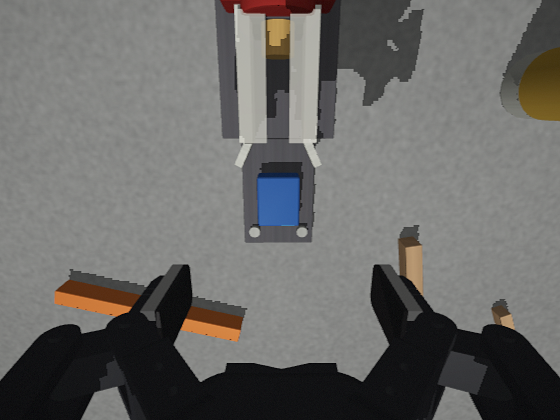

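The block lies square and centred on the tray at (279,201), with the guide slot centred near u=278. Next I'll measure the stick and the orange bar's nearest end.

```bash
python3 - <<'E'
from h import *
import pickle
c=pickle.load(open('top.pkl','rb'));im=c['pixels'].astype(int);r,g,b=im[...,0],im[...,1],im[...,2];p=cloud(c)
m=(r>150)&(b<70)&(g<120)&(np.mgrid[:420,:560][1]>345);q=p[m];q=q[q[:,2]<60];print('orange x',q[:,0].max(),'z',np.percentile(q[:,2],[5,50,95]),'end',q[q[:,0]>q[:,0].max()-8].mean(0))
c=grab('wrist');p=cloud(c);im=c['pixels'].astype(int)
w=(im.min(-1)>120)&(np.ptp(im,axis=-1)<50)&(p[...,2]>45)&(p[...,2]<62)&(p[...,1]>20)&(p[...,1]<130)
q=p[w]
for y in range(45,125,15):
    k=q[abs(q[:,1]-y)<7][:,0];print(y,k.min().round(1),k[k<472].max().round(1) if (k<472).any() else 0,k[k>472].min().round(1),k.max().round(1))
E
```

```text
orange x 426.600861414109 z [18.59372774 21.25944671 24.0111957 ] end [ 422.66527986 -162.26902766   21.486336  ]
45 441.3 461.2 478.5 499.2
60 440.7 461.3 478.5 499.5
75 441.8 461.7 479.2 499.8
90 442.0 462.0 479.3 499.7
105 441.3 462.1 479.2 500.0
120 441.2 462.5 479.9 500.3
```

>>> send_rows(
  plan=[
    [-24.9, 24.05, 8.3, 0, 0, 0, 0],
    [-24.9, 24.05, 8.3, 0, 0, 0, 0],
    [-24.9, 24.05, 8.3, 0, 0, 0, 0],
    [-24.9, 24.05, 8.3, 0, 0, 0, 0],
    [-24.9, 24.05, 8.3, 0, 0, 0, 0],
    [-24.9, 24.05, 8.3, 0, 0, 0, 0],
    [0, 0, 0, 0, 0, -4.35, 0],
    [0, 0, 0, 0, 0, -4.35, 0],
    [0, 0, 0, 0, 0, 0, 0],
  ],
)

```text
time_s: 8.32
ee_pos: [611.8, -163.0, 92.8]
orientation: [-0.001, 0.654, 0.756, -0.001]
wrist_force: [0.5, 0.4, -0.7]
opening: 1.002
finger_force: 0.0
```

```bash
python3 - <<'E'
from m import *
s=get_state();print(s['ee_pos'],rot(s).as_matrix()[:,0])
c=grab('wrist');im=c['pixels'].astype(int);r,g,b=im[...,0],im[...,1],im[...,2]
m=(r>120)&(r-b>40)&(r-b<130);m[300:]=False
a=rect(c,m,22,(150,0,400,300));print(a)
v,u=np.nonzero(m[:300,150:400]);q=onplane(c,np.c_[u+150,v],22)
e=np.array([np.cos(np.radians(98)),np.sin(np.radians(98))])
print('front end along e',(q[:,:2]@e).max(),'tcp',s['ee_pos'][:2]@e)
E
```

```text
[ 611.83622492 -163.02677159   92.80313923] [-1.43262574e-01  9.89684432e-01  7.48328801e-04]
[ 614.2 -168.5  124.    15.8  -81.7]
front end along e -145.06026516203468 tcp -246.591350959406
```

>>> send_rows(
  plan=[
    [0, 1.6, 30, 0, 0, 0, 0],
    [0, 0, 30, 0, 0, 0, 0],
    [0, 0, 22, 0, 0, 0, 0],
    [0, 0, 7.8, 0, 0, 0, 0],
    [0, 0, 0, 0, 0, 0, 1],
    [0, 0, 0, 0, 0, 0, 1],
    [0, 0, 0, 0, 0, 0, 1],
    [0, 0, 0, 0, 0, 0, 1],
    [0, 0, 0, 0, 0, 0, 1],
    [0, 0, 0, 0, 0, 0, 1],
    [0, 0, 0, 0, 0, 0, 1],
    [0, 0, 0, 0, 0, 0, 1],
  ],
)

```text
time_s: 9.37
ee_pos: [614.9, -162.2, 5.5]
orientation: [0.001, 0.655, 0.755, 0.0]
wrist_force: [-2.0, 1.7, 10.2]
opening: 0.169
finger_force: 59.5
```

>>> send_rows(
  plan=[
    [0, 0, 0, 0, 0, 0, 1],
    [0, 0, 0, 0, 0, 0, 1],
  ],
)

```text
time_s: 9.53
ee_pos: [614.9, -162.2, 5.5]
orientation: [0.0, 0.656, 0.755, 0.0]
wrist_force: [-1.9, 1.7, 10.1]
opening: 0.168
finger_force: 59.5
```

>>> send_rows(
  plan=[
    [0, 0, -15, 0, 0, 0, 1],
    [0, 0, -30, 0, 0, 0, 1],
    [0, 0, -30, 0, 0, 0, 1],
    [0, 0, 0, 0, 0, 4.5, 1],
    [0, 0, 0, 0, 0, 4.5, 1],
    [3.6, -36.9, 0, 0, 0, 0, 1],
    [3.6, -36.9, 0, 0, 0, 0, 1],
    [3.6, -36.9, 0, 0, 0, 0, 1],
    [3.6, -36.9, 0, 0, 0, 0, 1],
    [0, 0, 0, 0, 0, 0, 1],
    [0, 0, 0, 0, 0, 0, 1],
  ],
)

```text
time_s: 10.45
ee_pos: [466.0, -145.2, 80.7]
orientation: [-0.0, 0.713, 0.701, 0.001]
wrist_force: [0.8, -0.7, -1.2]
opening: 0.172
finger_force: 59.0
```

```bash
python3 - <<'E'
from m import *
s=get_state();print(s['ee_pos'],s['opening'],rot(s).as_matrix()[:,0],s['wrist_force'])
c=grab('wrist');save(c,'w4.png');im=c['pixels'].astype(int);r,g,b=im[...,0],im[...,1],im[...,2]
zt=s['ee_pos'][2]-5.5+22
m=(r>100)&(r-b>35)&(g>80)
print('stick',rect(c,m,zt,(200,0,360,420)),'block',rect(c,(b-r>40)&(b>70),40,(0,0,560,420)))
p=cloud(c);M=m.copy();M[:,:230]=0;M[:,330:]=0;q=p[M];q=q[(q[:,2]>70)&(q[:,2]<105)];q=q[np.argsort(q[:,1])]
for lo in range(-110,-40,10):
    k=q[(q[:,1]>lo)&(q[:,1]<lo+10)]
    if len(k):print(lo,len(k),np.median(k,0).round(1),k[:,2].max().round(1))
E
```

```text
[ 466.01589873 -145.18677353   80.66067422] 0.17195867948565238 [0.01701317 0.99985472 0.00104629] [ 0.78253742 -0.71142896 -1.19504211]
stick [ 465.8 -119.1  150.    15.7   88.9] block [469.3 -25.5  35.2  20.6  -1. ]
-110 789 [ 466.  -104.9   97. ] 99.0
-100 839 [466.2 -94.9  97. ] 99.4
-90 900 [466.3 -84.9  97.1] 99.3
-80 980 [466.2 -74.9  97.1] 99.1
-70 1058 [466.4 -64.8  97.1] 99.1
-60 1147 [466.6 -54.9  97.1] 99.3
-50 724 [466.7 -47.   97.1] 99.0
```

View pics/w4.png

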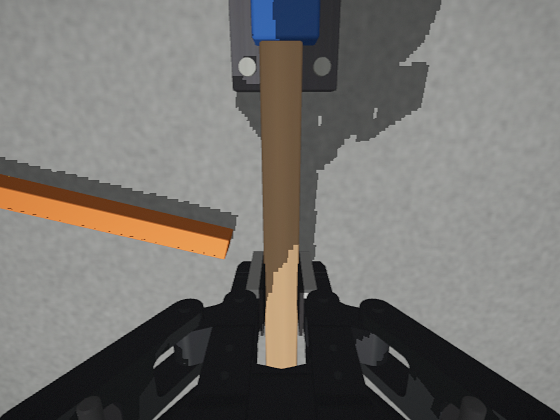

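The stick is level, centred at u=281, with its tip at about (281,40), just short of the block. The orange bar's end at (230,240) is clear of it.

>>> send_rows(
  plan=[
    [0, 1.8, 0, 0, 0, 0, 1],
    [0, 0, 20, 0, 0, 0, 1],
    [0, 0, 20, 0, 0, 0, 1],
    [0, 0, 11, 0, 0, 0, 1],
    [0, 0, 0, 0, 0, 0, 1],
    [0, 0, 0, 0, 0, 0, 1],
  ],
)

```text
time_s: 11.0
ee_pos: [468.9, -145.8, 28.4]
orientation: [-0.0, 0.713, 0.701, -0.0]
wrist_force: [-0.1, -0.8, 0.1]
opening: 0.168
finger_force: 59.0
```

>>> send_rows(
  plan=[
    [5, -0.5, 0, 0, 0, 0, 1],
    [5, -0.5, 0, 0, 0, 0, 1],
    [4, 0, 0, 0, 0, 0, 1],
    [4, 0, 0, 0, 0, 0, 1],
    [4, 0, 0, 0, 0, 0, 1],
    [4, 0, 0, 0, 0, 0, 1],
    [4, 0, 0, 0, 0, 0, 1],
    [4, 0, 0, 0, 0, 0, 1],
    [4, 0, 0, 0, 0, 0, 1],
    [4, 0, 0, 0, 0, 0, 1],
  ],
)

```text
time_s: 11.83
ee_pos: [468.4, -103.0, 28.4]
orientation: [-0.0, 0.713, 0.701, -0.0]
wrist_force: [0.4, -0.8, 0.0]
opening: 0.168
finger_force: 59.0
```

```bash
python3 - <<'E'
from m import *
s=get_state();print(s['ee_pos'],rot(s).as_matrix()[:,0],s['wrist_force'])
c=grab('top');im=c['pixels'].astype(int);r,g,b=im[...,0],im[...,1],im[...,2]
save(c,'t2.png',(205,190,375,300),4.5)
E
```

```text
[ 468.41476287 -103.01145727   28.39711148] [ 1.59192472e-02  9.99873281e-01 -1.49033491e-05] [ 0.38142349 -0.79071669  0.01913541]
```

View pics/t2.png

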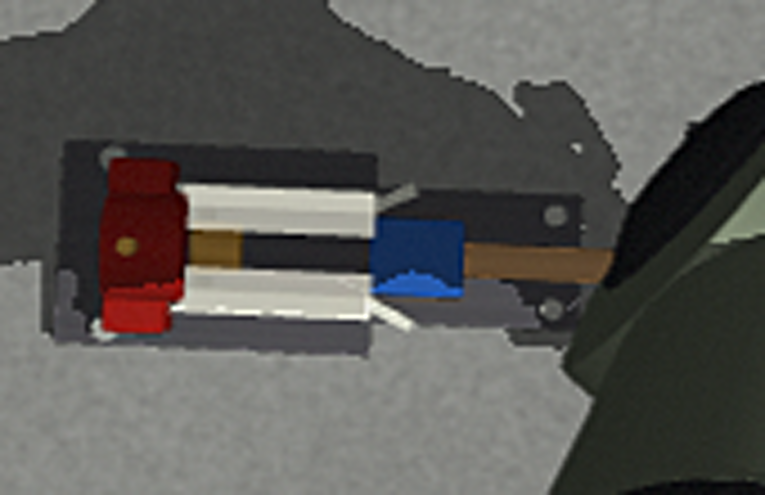

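The block, at crop (417,260), is centred and entering the mouth at u≈370. The piston tip at u≈243 is about 60 mm ahead.

>>> send_rows(
  plan=[
    [4, 0, 0, 0, 0, 0, 1],
    [4, 0, 0, 0, 0, 0, 1],
    [4, 0, 0, 0, 0, 0, 1],
    [4, 0, 0, 0, 0, 0, 1],
    [4, 0, 0, 0, 0, 0, 1],
    [4, 0, 0, 0, 0, 0, 1],
  ],
)

```text
time_s: 12.38
ee_pos: [468.8, -79.0, 28.4]
orientation: [-0.0, 0.713, 0.701, 0.0]
wrist_force: [0.2, -0.1, -0.0]
opening: 0.169
finger_force: 58.9
```

>>> send_rows(
  plan=[
    [4, 0, 0, 0, 0, 0, 1],
    [4, 0, 0, 0, 0, 0, 1],
    [4, 0, 0, 0, 0, 0, 1],
    [4, 0, 0, 0, 0, 0, 1],
    [4, 0, 0, 0, 0, 0, 1],
    [4, 0, 0, 0, 0, 0, 1],
  ],
)

```text
time_s: 12.88
ee_pos: [469.2, -55.0, 28.4]
orientation: [-0.0, 0.713, 0.701, -0.0]
wrist_force: [0.6, -0.4, -0.1]
opening: 0.172
finger_force: 58.9
```

>>> send_rows(
  plan=[
    [3, 0, 0, 0, 0, 0, 1],
    [3, 0, 0, 0, 0, 0, 1],
    [2, 0, 0, 0, 0, 0, 1],
    [2, 0, 0, 0, 0, 0, 1],
  ],
)

```text
time_s: 13.22
ee_pos: [469.4, -45.3, 28.4]
orientation: [0.0, 0.713, 0.701, -0.0]
wrist_force: [0.2, -1.2, -1.4]
opening: 0.171
finger_force: 58.9
```

>>> send_rows(
  plan=[
    [1.5, 0, 0, 0, 0, 0, 1],
    [1.5, 0, 0, 0, 0, 0, 1],
    [1.5, 0, 0, 0, 0, 0, 1],
    [1.5, 0, 0, 0, 0, 0, 1],
  ],
)

```text
time_s: 13.55
ee_pos: [469.5, -40.7, 28.5]
orientation: [0.001, 0.713, 0.701, -0.0]
wrist_force: [-0.5, -8.7, -0.4]
opening: 0.167
finger_force: 59.0
```

>>> send_rows(
  plan=[
    [1, 0, 0, 0, 0, 0, 1],
    [1, 0, 0, 0, 0, 0, 1],
    [1, 0, 0, 0, 0, 0, 1],
  ],
)

```text
time_s: 13.8
ee_pos: [469.5, -37.8, 28.5]
orientation: [0.001, 0.713, 0.701, -0.0]
wrist_force: [-0.6, -9.2, -0.0]
opening: 0.17
finger_force: 59.0
```

>>> send_rows(
  plan=[
    [1, 0, 0, 0, 0, 0, 1],
    [1, 0, 0, 0, 0, 0, 1],
    [1, 0, 0, 0, 0, 0, 1],
  ],
)

```text
time_s: 14.05
ee_pos: [469.5, -34.8, 28.5]
orientation: [0.001, 0.713, 0.701, -0.0]
wrist_force: [-0.3, -9.0, -0.2]
opening: 0.165
finger_force: 59.0
```

>>> send_rows(
  plan=[
    [0.7, 0, 0, 0, 0, 0, 1],
    [0.7, 0, 0, 0, 0, 0, 1],
  ],
)

```text
time_s: 14.22
ee_pos: [469.5, -33.4, 28.5]
orientation: [0.001, 0.713, 0.701, -0.0]
wrist_force: [-1.2, -9.0, 0.3]
opening: 0.174
finger_force: 59.0
```

>>> send_rows(
  plan=[
    [0.5, 0, 0, 0, 0, 0, 1],
    [0.5, 0, 0, 0, 0, 0, 1],
  ],
)

```text
time_s: 14.38
ee_pos: [469.6, -32.4, 28.5]
orientation: [0.001, 0.713, 0.701, -0.0]
wrist_force: [-0.2, -8.5, 0.2]
opening: 0.171
finger_force: 59.0
```

>>> send_rows(
  plan=[
    [0.4, 0, 0, 0, 0, 0, 1],
    [0.4, 0, 0, 0, 0, 0, 1],
    [0.4, 0, 0, 0, 0, 0, 1],
  ],
)

```text
time_s: 14.63
ee_pos: [469.6, -31.2, 28.5]
orientation: [0.001, 0.713, 0.701, -0.0]
wrist_force: [-0.3, -8.4, -0.7]
opening: 0.168
finger_force: 59.0
```

>>> send_rows(
  plan=[
    [0.4, 0, 0, 0, 0, 0, 1],
    [0.4, 0, 0, 0, 0, 0, 1],
    [0.4, 0, 0, 0, 0, 0, 1],
  ],
)

```text
time_s: 14.88
ee_pos: [469.6, -30.0, 28.5]
orientation: [0.001, 0.713, 0.701, -0.0]
wrist_force: [-0.3, -8.7, 0.2]
opening: 0.168
finger_force: 59.0
```

>>> send_rows(
  plan=[
    [0.4, 0, 0, 0, 0, 0, 1],
    [0.4, 0, 0, 0, 0, 0, 1],
    [0.4, 0, 0, 0, 0, 0, 1],
  ],
)

```text
time_s: 15.13
ee_pos: [469.6, -29.1, 28.5]
orientation: [0.001, 0.713, 0.701, -0.001]
wrist_force: [-0.3, -12.6, -0.1]
opening: 0.168
finger_force: 59.0
```

>>> send_rows(
  plan=[
    [0.4, 0, 0, 0, 0, 0, 1],
    [0, 0, 0, 0, 0, 0, 1],
  ],
)

```text
time_s: 15.3
ee_pos: [469.7, -28.9, 28.5]
orientation: [0.001, 0.713, 0.701, -0.001]
wrist_force: [-1.0, -12.1, 0.4]
opening: 0.172
finger_force: 59.1
```

>>> send_rows(
  plan=[
    [0.4, 0, 0, 0, 0, 0, 1],
    [0, 0, 0, 0, 0, 0, 1],
  ],
)

```text
time_s: 15.47
ee_pos: [469.6, -28.7, 28.5]
orientation: [0.001, 0.713, 0.701, -0.001]
wrist_force: [-0.8, -13.0, 0.6]
opening: 0.173
finger_force: 59.1
```

>>> send_rows(
  plan=[
    [0.4, 0, 0, 0, 0, 0, 1],
    [0.4, 0, 0, 0, 0, 0, 1],
    [0, 0, 0, 0, 0, 0, 1],
  ],
)

```text
time_s: 15.72
ee_pos: [469.7, -28.3, 28.5]
orientation: [0.001, 0.714, 0.701, -0.001]
wrist_force: [-0.9, -15.9, 0.8]
opening: 0.171
finger_force: 59.1
```

>>> send_rows(
  plan=[
    [0.3, 0, 0, 0, 0, 0, 1],
    [0.3, 0, 0, 0, 0, 0, 1],
    [0, 0, 0, 0, 0, 0, 1],
  ],
)

```text
time_s: 15.97
ee_pos: [469.7, -28.1, 28.6]
orientation: [0.002, 0.714, 0.701, -0.001]
wrist_force: [-1.7, -17.8, 0.0]
opening: 0.169
finger_force: 59.1
```

>>> send_rows(
  plan=[
    [0, 0, 0, 0, 0, 0, 1],
    [0, 0, 0, 0, 0, 0, 1],
    [0, 0, 0, 0, 0, 0, 1],
    [0, 0, 0, 0, 0, 0, 1],
  ],
)

```text
time_s: 16.3
ee_pos: [469.6, -28.1, 28.5]
orientation: [0.002, 0.714, 0.7, -0.001]
wrist_force: [-1.9, -18.7, 1.1]
opening: 0.172
finger_force: 59.1
```

>>> send_rows(
  plan=[
    [0, 0, 0, 0, 0, 0, 1],
    [0, 0, 0, 0, 0, 0, 1],
    [0, 0, 0, 0, 0, 0, 1],
    [0, 0, 0, 0, 0, 0, 1],
    [0, 0, 0, 0, 0, 0, 1],
  ],
)

```text
time_s: 16.72
ee_pos: [469.7, -28.0, 28.6]
orientation: [0.002, 0.714, 0.701, -0.001]
wrist_force: [-1.7, -18.7, 0.7]
opening: 0.169
finger_force: 59.1
```

Held at about 18 N for 0.75 s. Withdrawing the stick.

>>> send_rows(
  plan=[
    [-0.7, 0, 0, 0, 0, 0, 1],
    [-1, 0, 0, 0, 0, 0, 1],
    [-2, 0, 0, 0, 0, 0, 1],
    [-5, 0, 0, 0, 0, 0, 1],
    [-10, 0, 0, 0, 0, 0, 1],
    [-16, 0, 0, 0, 0, 0, 1],
    [-16, 0, 0, 0, 0, 0, 1],
    [-16, 0, 0, 0, 0, 0, 1],
    [-16, 0, 0, 0, 0, 0, 1],
    [-16, 0, 0, 0, 0, 0, 1],
    [-16, 0, 0, 0, 0, 0, 1],
    [-16, 0, 0, 0, 0, 0, 1],
  ],
)

```text
time_s: 17.72
ee_pos: [467.3, -157.4, 28.4]
orientation: [0.0, 0.713, 0.701, 0.0]
wrist_force: [-0.2, -0.8, -1.6]
opening: 0.17
finger_force: 59.0
```

```bash
python3 - <<'E'
from m import *
s=get_state();print(s['ee_pos'],s['opening'],rot(s).as_matrix().round(4),s['wrist_force'])
c=grab('scene');im=c['pixels'].astype(int);r,g,b=im[...,0],im[...,1],im[...,2]
for n in('top','wrist'):
    c=grab(n);im=c['pixels'].astype(int);r,g,b=im[...,0],im[...,1],im[...,2]
    p=cloud(c);m=(b-r>25)&(b>50)&(p[...,1]>0)&(p[...,1]<140)&(abs(p[...,0]-470)<40)
    v,u=np.nonzero(m);q=onplane(c,np.c_[u,v],40);print(n,m.sum(),q[:,1].min() if len(q) else 0,q[:,1].max() if len(q) else 0)
E
```

```text
[ 467.31518265 -157.43131506   28.44401868] 0.1702911953493222 [[ 0.0164  0.9999  0.    ]
 [ 0.9999 -0.0164  0.    ]
 [ 0.      0.     -1.    ]] [-0.16152178 -0.75986038 -1.63099007]
top 178 72.27002914171506 114.55684101282009
wrist 0 0 0
```

>>> send_rows(
  plan=[
    [0, 0, -26, 0, 0, 0, 1],
    [0, 0, -26, 0, 0, 0, 1],
    [-1, 36.5, 0, 0, 0, 0, 1],
    [-1, 36.5, 0, 0, 0, 0, 1],
    [-1, 36.5, 0, 0, 0, 0, 1],
    [-1, 36.5, 0, 0, 0, 0, 1],
    [0, 0, 30, 0, 0, 0, 1],
    [0, 0, 25, 0, 0, 0, 1],
    [0, 0, 14, 0, 0, 0, 1],
    [0, 0, 4, 0, 0, 0, 1],
    [0, 0, 0, 0, 0, 0, 1],
  ],
)

```text
time_s: 18.78
ee_pos: [612.6, -161.8, 7.0]
orientation: [-0.001, 0.713, 0.701, -0.0]
wrist_force: [0.7, -0.2, -0.4]
opening: 0.169
finger_force: 59.0
```

>>> send_rows(
  plan=[
    [0, 0, 0.6, 0, 0, 0, 1],
    [0, 0, 0.6, 0, 0, 0, 1],
    [0, 0, 0, 0, 0, 0, 1],
  ],
)

```text
time_s: 19.03
ee_pos: [613.8, -162.2, 6.8]
orientation: [0.0, 0.713, 0.701, 0.0]
wrist_force: [-0.6, 0.3, -0.9]
opening: 0.171
finger_force: 59.0
```

>>> send_rows(
  plan=[
    [0, 0, 0.5, 0, 0, 0, 1],
    [0, 0, 0.5, 0, 0, 0, 1],
    [0, 0, 0, 0, 0, 0, 1],
  ],
)

```text
time_s: 19.28
ee_pos: [613.7, -162.2, 5.5]
orientation: [0.0, 0.713, 0.701, 0.0]
wrist_force: [-0.7, 1.1, 3.4]
opening: 0.172
finger_force: 59.6
```

Touching the bench, so I'll release and retreat.

>>> send_rows(
  plan=[
    [0, 0, 0, 0, 0, 0, 0],
    [0, 0, 0, 0, 0, 0, 0],
    [0, 0, 0, 0, 0, 0, 0],
    [0, 0, 0, 0, 0, 0, 0],
    [0, 0, 0, 0, 0, 0, 0],
    [0, 0, 0, 0, 0, 0, 0],
    [0, 0, -10, 0, 0, 0, 0],
    [0, 0, -30, 0, 0, 0, 0],
    [0, 0, -40, 0, 0, 0, 0],
    [0, 0, -40, 0, 0, 0, 0],
    [0, 0, -30, 0, 0, 0, 0],
    [0, 0, 0, 0, 0, 0, 0],
  ],
)

```text
time_s: 20.28
ee_pos: [615.8, -163.5, 162.1]
orientation: [0.003, 0.713, 0.701, 0.002]
wrist_force: [-0.2, -0.5, -0.5]
opening: 1.001
finger_force: 0.0
```

```bash
python3 - <<'E'
from m import *
s=get_state();print(s['ee_pos'],s['opening'],s['wrist_force'])
c=grab('scene');save(c,'s3.png')
E
```

```text
[ 615.75089361 -163.4679718   162.09296766] 1.000582261300911 [-0.20171696 -0.45228951 -0.46406504]
```

View pics/s3.png

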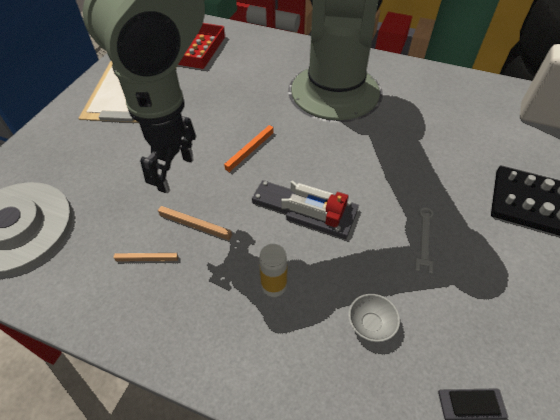

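The stick lies flat at (195,222), the block is home in the guide at (318,198), the other things are where they were, and the gripper is clear.

```bash
python3 -c "
from workcell import *
print(sign_off())"
```

```text
the job is handed in; nothing more can be done
None
```

The piston is pushed fully back and the job is handed in at about 20 s: the block bottomed on the bumps and was held there at about 18 N for 0.75 s (highest reading 18.7 N), it is home in the guide, and the stick lies flat on the bench with nothing else disturbed.

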